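# Load a roller hanger on the sloped utensil rail

## Robot

A 6-joint arm with a two-finger parallel gripper is mounted at the origin on the work surface. World frame = base frame: x ahead of the robot, y to its left, z up, the work surface at z = 0. Lengths are in mm, angles in degrees, forces in N, time in s.
With the tool pointing down it reaches from about 350 to 850 mm from the base axis. Payload 8.1 kg.
Tool frame: the origin (TCP) lies on the front face of the gripper's body, between the roots of the fingers; the fingertips stand r.finger_overhang ahead of it and the grasp point (between the pads) lies 54 mm ahead of it (r.finger_overhang is the distance from the TCP to the fingertips, in mm); y points along the fingers, z is the direction in which the jaws open and shut, and the axes are right-handed (so a half turn about y gives the same grasp; the last joint's range is limited). The gripper opens to 85 mm and grips with 20 to 120 N. Pads are 22 mm wide; open, the fingers measure 114 mm over their backs; the gripper's body (76 mm by 85 mm) begins 54 mm behind the grasp point. The pads swing forward as they close: fully open they stand 13 mm farther back than shut.
Start: joints at [-74.909, 7.471, 85.268, -0, 87.261, -4.893], TCP at [205.082, -563.868, 303.892] pointing down, gripper open.
Joint ranges: [-169.43, 169.43], [-51.17, 129.36], [1.28, 143.12], [-76.62, 256.62], [0, 156.53], [-152.29, 152.29]. Speed limits (degrees/s): [136.94, 136.94, 159.86, 180, 180, 180].

## Interface

Orientations are given as [roll, pitch, yaw] about the fixed x, y, z axes, in that order (R = Rz(yaw) Ry(pitch) Rx(roll)).
In Python, from bench import r gives the robot as it stands. The module is installed in compiled form; this text tells all that it offers.
- The arm moves only by the tool arm_command, never from a script. Its argument "increments" is a list of rows, each a list of 6 numbers: the shift along the tool's x, y, z in m, then the turn, a rotation vector about the tool's x, y, z in rad. In form: [[tx, ty, tz, wx, wy, wz], ...]. A call has exactly 10 rows; each row is the pose to reach, as a shift and turn from the pose commanded when the call began, along the tool's axes at that moment; what a row does not reach only later rows make up. A row lasts 1/8 s, in which the tool goes at most 62.5 mm and 10.7 degrees, less where a joint would pass 70% of its speed; a pose out of reach is approached as far as the arm can. A call with a gripper value outside its range is refused whole. "jaw" is the gripper's target within -1 to 1 (shut at 1, half-way at 0, fully open at -1), set as the call begins (left out, the last holds). The fingers move at their own pace and stop on an object; "force" is the grip in N (left out, the last holds). Time passes only in rows, so rows that repeat a pose let the fingers close, or fill a call up. It gives the time, the measured TCP pose, the force and the opening at its end, in the units of the state.
- r.sense(): the state, without advancing time (a new reading comes with each control period).
- r.snapshot(name): name is "scene" or "top" or "wrist"; returns the picture (480x640x3 uint8, red, green, blue); there is no depth.
- r.camera_model(name): a dict with "intrinsics" (3x3 intrinsics, pixels), "distortion" ([k1, k2, p1, p2, k3] as OpenCV has them; the pictures are not rectified), "cam_to_world" (4x4, takes a point from camera to world coordinates). Camera axes: x right, y down, z forward; pixel columns grow to the right and rows downward; lengths in mm; the calibration is good to about 2 mm. A picture is of the moment at which its call begins: read the wrist's pose just before it. camera_model takes no time and is no camera call; for the wrist camera it gives the pose at the moment of the call.
- r.hand_in(): hands the job in, once; it reports no verdict.
Trained networks look in the newest picture that a camera, given by its name, has taken for a name from the list of things; names that differ only in an ending like _2 or _b are one class to them, and where a whole thing is asked for, a point or a joint stands for the part that bears it (a point fixed in the world has none). Each returns a list of dicts, best first, with "conf" (0 to 1); they miss things now and then, are a little off and sometimes report something else, mostly with a low value. They report only what shows in the picture. A call takes as long as a camera call. They do not tell look-alikes from the thing itself.
- r.trace(camera, target): "mask" (480x640 bool, what is visible of it) and "position" ([column, row] in pixels, amid what is visible of it).
- r.spot_point(camera, target): "position" ([column, row] in pixels: a listed point, or the origin of a listed thing).
The state is a dict: "time": time; "joint_pos": joint angles; "qd": joint speeds; "joint_efforts": joint torques, N m; "tool_pos": TCP position; "tcp_rot": TCP orientation; "ft_force": force on the tool from outside, world axes, zero at the start; "wrist_torque": the same for the moment, N m; "finger_gap": finger opening in mm.
Only numpy, scipy, OpenCV 4.12 (cv2) and the standard library are available. Lean on these libraries where they do the work, as an engineer would, in place of code of your own. Each camera call takes 0.05 s, during which the arm holds its last target.

## Task

Pick up the hook hanger that has rollers, straddle it over the high end of the sloped utensil rail, uphill of the little sprung stud, and, pressing it down lightly but never hard (keep clearly under 20 N) on the rail, slide it downhill until both rollers have pushed the stud down and passed it - do not lift it over. Then let go so that it rolls by itself down to the rubber stop and stays there. The rail's height has been set by hand and is not known, so feel for it; leave everything else on the counter undisturbed.

Things in the scene. Friction and masses are not known exactly. Their poses are not given: they have to be found in the camera images.
- hanger: the roller hanger, 0.28 to 0.43 kg, upright on the counter: a steel inverted U, open below, 68 mm long (x), 28 mm over its side plates (y; 22 mm inside), bridge on top at z = 94 mm, a grip tab on the bridge, two white rollers between the plates, 4 J hooks at the bottom reaching 40 mm to either side (y). Same either way round. Origin: centre of the underside, z up.
- hanger_tab (a point): middle of the hanger's black grip tab, 117 mm above its origin: an upright plate 40 mm long (hanger's x), 10 mm thick (y), 46 mm tall (z = 94 to 140 mm)
- hanger_tread (a point): point midway between the rollers at the bottom of their treads, 67 mm above the hanger's origin; it lies on the rail's top edge when hung. Rollers: axles along y at x = -24 and +24 mm, tread radius 8 mm, flanges coned out to 11.5 mm, so that an error of up to 2.5 mm across the rail centres itself.
- stand: the rail's stand, fixed: base plate 460 x 100 x 12 mm, origin at the centre of its underside, x level and along the rail DOWNHILL, z up. The rail: a straight steel flat bar on edge, 8 mm thick, centred on y = 0, 20 mm tall, x = -198 to 198 mm, falling 8 degrees to +x; top edge at z = 130 + h - 0.1405 x (mm). Posts below x = -195 and 195.
- stand_high (a point): on the base plate's top, 95 mm uphill of the stand's origin (below the free stretch of rail uphill of the stud). The rail's height h is anywhere from 0 to 40 mm: telescopic posts clamped by hand, not measured, to be felt or seen. The bar sits on rubber bushings that give 1 mm per 6 N pressed down.
- stand_low (a point): on the base plate's top, 126 mm downhill of the stand's origin: below the tread point of a hanger that rests against the rubber stop. The stop is a plate 40 mm wide across the rail, uphill face at about x = 160 mm, reaching 25 mm above the bar.
- stud (a joint): sprung brass cross-roller, radius 6 mm, in the bar's top edge at stand x = -30 mm, 5 mm proud; 0 = up, 0.005 m = flush. Yields from 4 N down, flush at 6.5 N; lengthwise like a 45 degree ramp. The hanger's weight alone cannot pass it; beyond it the hanger rolls by itself at about 0.1 m/s. The rollers are on it at tread x = -54 and -6 mm, both past beyond +8.
- plain_saddle: bystander: a hanger of the same outline but without rollers and with a short, 18 mm tab, (112 mm tall in all); the two may have changed places; origin at the centre of its underside
- bowl: bystander: small teal ceramic bowl, rim radius 55 mm, 50 mm tall; origin at centre of the underside
- basting_brush: bystander: steel basting brush lying flat, 270 mm long, at most 14 mm tall
- bamboo_spatula: bystander: bamboo spatula lying flat, 295 mm long, 7 mm tall
- jar0: bystander: amber glass shaker jar with twist cap, 56 mm across, 104 mm tall, on the turntable (250 mm across, top 26 mm above the counter); origin at centre of the underside
- jar1: bystander: amber glass shaker jar with twist cap, 56 mm across, 104 mm tall, on the turntable (250 mm across, top 26 mm above the counter); origin at centre of the underside
- jar2: bystander: amber glass shaker jar with twist cap, 56 mm across, 104 mm tall, on the turntable (250 mm across, top 26 mm above the counter); origin at centre of the underside
Mind the look-alikes: they are no part of the job. What is shaped like the hanger but blue, green or purple is not meant.

How it is judged (in metres and radians):
On the way, in this order (a step that is already met when the one before it is completed fails the run):
1. the hanger straddles the rail and rests on it uphill of the stud, in line with the rail (x of hanger_tread in the frame of stand between -0.17 and -0.06 m and y of hanger_tread in the frame of stand between -0.006 and 0.006 m and angle between the x axis of hanger and the x axis of stand, either way round below 0.25 rad and contact force between hanger and stand above 0.8 N and value of joint stud below 0.001 m), for 0.15 s.
2. the first roller presses the stud down (x of hanger_tread in the frame of stand between -0.075 and -0.035 m and y of hanger_tread in the frame of stand between -0.006 and 0.006 m and angle between the x axis of hanger and the x axis of stand, either way round below 0.25 rad and value of joint stud above 0.0015 m).
3. the second roller presses the stud down (x of hanger_tread in the frame of stand between -0.027 and 0.012 m and y of hanger_tread in the frame of stand between -0.006 and 0.006 m and angle between the x axis of hanger and the x axis of stand, either way round below 0.25 rad and value of joint stud above 0.0015 m).
4. let go, the hanger rolls downhill on the rail by itself, untouched (x of hanger_tread in the frame of stand between 0.012 and 0.115 m and y of hanger_tread in the frame of stand between -0.006 and 0.006 m and angle between the x axis of hanger and the x axis of stand, either way round below 0.25 rad and contact force between hanger and stand above 0.3 N and contact force between hanger and the fingers below 0.05 N and linear speed of hanger above 0.02 m/s), for 0.1 s.
At the end, for the whole second after the job is handed in: The roller hanger hangs with both rollers on the rail (within 6 mm of its centre line, in line and upright within 0.25 rad, the slope included), its tread point 117 to 140 mm downhill of the stand centre, against the rubber stop; the stud is up; the hanger is at rest, untouched (x of hanger_tread in the frame of stand between 0.117 and 0.14 m and y of hanger_tread in the frame of stand between -0.006 and 0.006 m and angle between the x axis of hanger and the x axis of stand, either way round below 0.25 rad and contact force between hanger and stand above 1 N and angle between hanger's own z axis and vertical below 0.25 rad and z of hanger_tread in the frame of stand above 0.09 m and value of joint stud below 0.001 m and linear speed of hanger below 0.01 m/s and contact force between hanger and the arm below 0.05 N and contact force between hanger and the fingers below 0.05 N).
It fails at once if the hanger is pressed or knocked on the rail, stud or stop with more than 20 N (contact force between hanger and stand above 20 N).
It fails at once if the robot pushes on the rail or stand itself (contact force between any of the fingers, the arm and stand above 3 N).
It fails at once if a bystander (plain saddle hanger, bowl, brush, spatula or jar) is moved by more than 30 mm (distance of any of plain_saddle, bowl, basting_brush, bamboo_spatula, jar0, jar1, jar2 from where it was at the start of the episode above 0.03 m).
It also fails if it takes over 72 s, if anything falls off the work surface, if the arm or the gripper's body presses on something with over 40 N, if the wrist force passes 120 N, or if a joint passes its speed limit or range.

## Working session

There is one attempt and no reset: what is moved stays moved. The work goes in short steps, Python scripts to look and compute and a tool call to move; the robot and the scene stay as the last step left them, time stands still between calls to the robot, and variables do not carry over. Pictures are saved under pics/ and viewed, and the job is handed in when it is done.

Besides the shell and the picture viewer there is one more tool, called as name([rows], argument=value, ...), one row to a line, values as JSON. arm_command: Moves the arm, as the interface text tells. Its arguments: {"type":"object","properties":{"increments":{"type":"array","items":{"type":"array","items":{"type":"number"}}},"jaw":{"type":"number"},"force":{"type":"number"}},"required":["increments"]}

```bash
mkdir -p pics; python3 - <<'E'
from bench import r
import cv2
s=r.sense();print(s, r.finger_overhang)
for n in("scene","top","wrist"):
    cv2.imwrite(f"pics/{n}0.png",r.snapshot(n)[:,:,::-1])
    m=r.camera_model(n);print(n,m["intrinsics"].tolist(),m["distortion"],m["cam_to_world"].round(3).tolist())
    for t in("hanger_tab","hanger","plain_saddle","stand","stand_high","stand_low","stud"):
        try:print(t,[(d["conf"],d["position"]) for d in r.spot_point(n,t)])
        except Exception as e:print(t,e)
E
```

```text
{'time': 0.0, 'joint_pos': array([-7.49079833e+01,  7.51502868e+00,  8.53300010e+01, -3.14729875e-04,
        8.72613070e+01, -4.89270049e+00]), 'qd': array([-0.0099189 ,  0.06878858,  0.05465772, -0.09188145,  0.0455155 ,
        0.03560468]), 'joint_efforts': array([ 7.62177533e-04, -5.69394064e+01, -5.00559926e+01, -2.25147169e-04,
        1.45479647e-02, -2.40830281e-05]), 'tool_pos': array([ 204.97527095, -563.45610468,  302.83821731]), 'tcp_rot': array([-9.01059760e+01,  8.75624659e-03, -1.60015276e+02]), 'ft_force': array([-0.162903  ,  0.62611984, -0.21440072]), 'wrist_torque': array([-0.02612796, -0.0022819 ,  0.02737905]), 'finger_gap': 85.4065531538849} 72.6
scene [[570.3978038620816, 0.0, 315.8123006346575], [0.0, 570.3978038620816, 245.74479573279672], [0.0, 0.0, 1.0]] [-0.17438499  0.          0.          0.          0.        ] [[0.752, 0.4, -0.524, 1375.226], [0.659, -0.477, 0.581, -994.049], [-0.018, -0.782, -0.623, 1103.664], [0.0, 0.0, 0.0, 1.0]]
hanger_tab [(0.97, [182.7, 238.4]), (0.78, [231.1, 224.7]), (0.71, [265.7, 243.6])]
hanger [(0.97, [272.5, 278.6]), (0.8
[... 1022 characters left out ...]

stand_low [(0.72, [322.3, 192.7])]
stud it knows: bamboo_spatula, basting_brush, bowl, hanger, hanger_tab, hanger_tread, jar, plain_saddle, stand, stand_high, stand_low
wrist [[417.77688253610006, 0.0, 318.1638013658912], [0.0, 417.77688253610006, 238.0571516944066], [0.0, 0.0, 1.0]] [-0.00418887  0.          0.          0.          0.        ] [[0.342, -0.9, -0.269, 273.224], [-0.94, -0.328, -0.099, -540.204], [0.001, 0.286, -0.958, 373.477], [0.0, 0.0, 0.0, 1.0]]
hanger_tab []
hanger [(0.86, [45.4, 57.2])]
plain_saddle []
stand []
stand_high []
stand_low []
stud it knows: bamboo_spatula, basting_brush, bowl, hanger, hanger_tab, hanger_tread, jar, plain_saddle, stand, stand_high, stand_low
```

View pics/scene0.png

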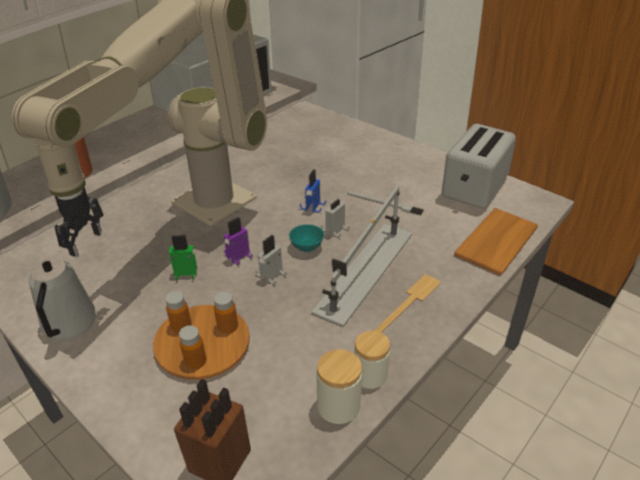

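View pics/top0.png

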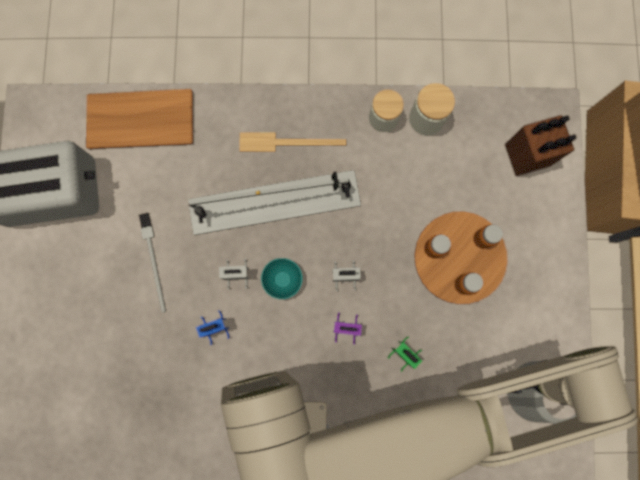

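View pics/wrist0.png

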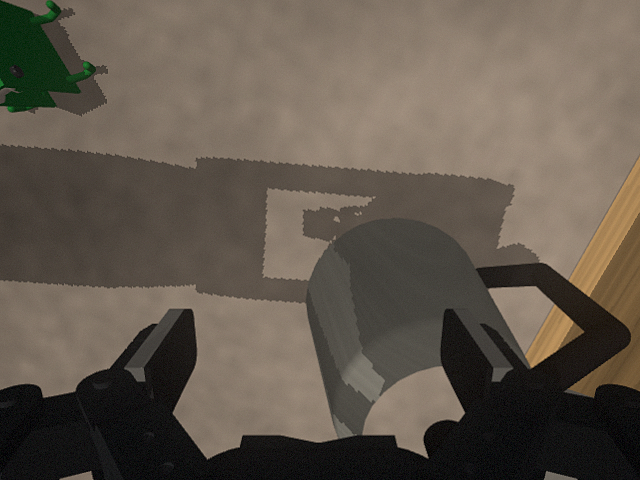

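Scene picture: two steel-grey hangers, at (270,262) with a tall tab and at (335,218) with a short one. The blue (313,192), purple (237,242) and green (183,258) ones are decoys. In the top view the grey ones are at (347,274) and (233,272). I'll confirm with an enlarged crop and measure.

```bash
cat > h.py <<'E'
import numpy as np, cv2
from bench import r
def ray(n,px,m=None):
    m=m or r.camera_model(n)
    K=np.array(m["intrinsics"]);D=np.array(m["distortion"]);T=np.array(m["cam_to_world"])
    p=cv2.undistortPoints(np.array([[px]],float),K,D)[0,0]
    return T[:3,3],T[:3,:3]@np.array([p[0],p[1],1.])
def atz(n,px,z,m=None):
    o,d=ray(n,px,m);return o+d*(z-o[2])/d[2]
def proj(n,P,m=None):
    m=m or r.camera_model(n)
    T=np.linalg.inv(np.array(m["cam_to_world"]))
    P=np.atleast_2d(np.array(P,float))
    return cv2.projectPoints(P,cv2.Rodrigues(T[:3,:3])[0],T[:3,3],np.array(m["intrinsics"]),np.array(m["distortion"]))[0][:,0]
E
python3 - <<'E'
from h import *
a=cv2.imread("pics/scene0.png");t=cv2.imread("pics/top0.png")
c=np.hstack([cv2.resize(a[190:300,225:355],(650,550),interpolation=cv2.INTER_CUBIC)])
cv2.imwrite("pics/c1.png",c)
cv2.imwrite("pics/c2.png",cv2.resize(t[160:300,180:380],(800,560),interpolation=cv2.INTER_CUBIC))
cv2.imwrite("pics/c3.png",cv2.resize(a[180:330,305:430],(500,600),interpolation=cv2.INTER_CUBIC))
for n,px,z in[("top",(347,274),140),("scene",(268,243),140),("scene",(272.5,278.6),0),("top",(233,272),112),("scene",(378.7,248.4),12),("scene",(343,293),12),("top",(238.1,210.4),12),("top",(322.3,192.7),12)]:print(n,px,atz(n,px,z).round(1))
E
```

```text
top (347, 274) [ 437.1 -154.1  140. ]
scene (268, 243) [ 455.7 -170.3  140. ]
scene (272.5, 278.6) [ 450.9 -160.9    0. ]
top (233, 272) [440.9 130.5 112. ]
scene (378.7, 248.4) [612.  137.9  12. ]
scene (343, 293) [653.7 -85.9  12. ]
top (238.1, 210.4) [615.7 135.1  12. ]
top (322.3, 192.7) [666.9 -92.1  12. ]
```

View pics/c1.png

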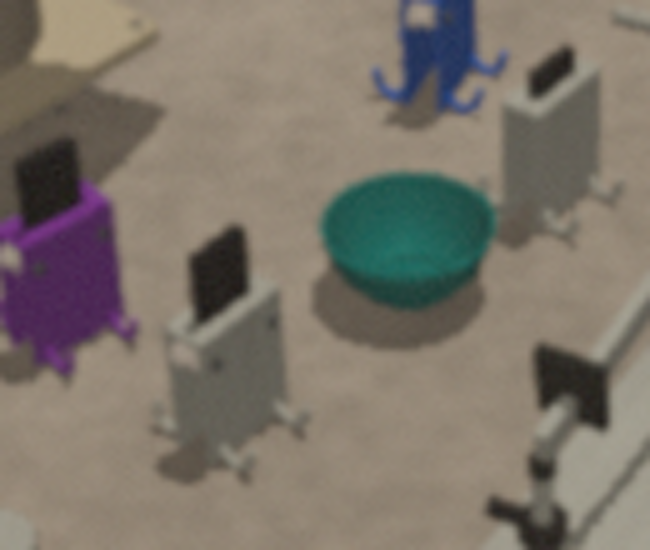

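View pics/c2.png

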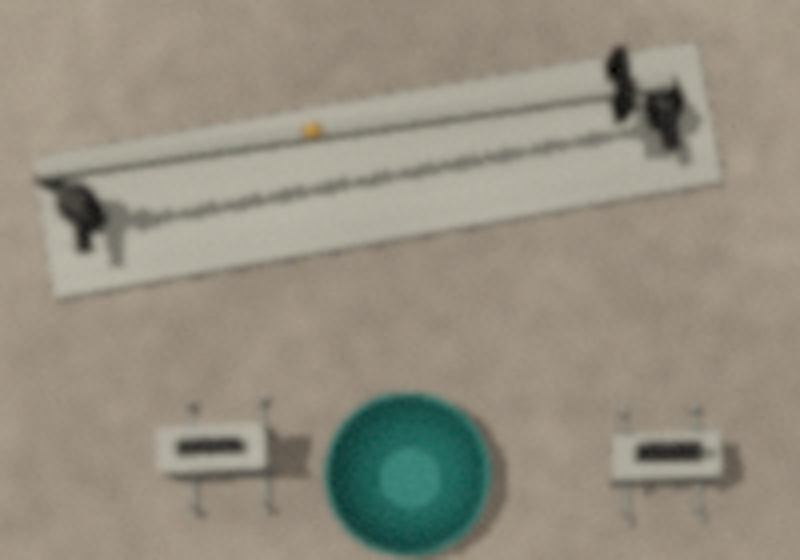

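View pics/c3.png

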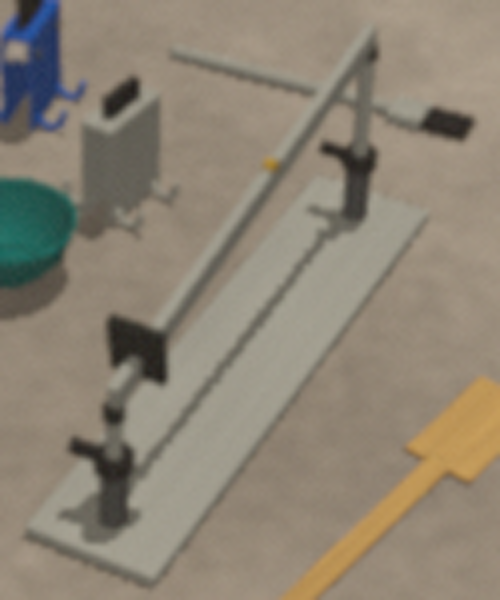

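Confirmed: the tall-tab steel hanger at scene (270,262) / top (347,274) shows a white roller and bolts, so it is the roller hanger. The one at scene (335,218) is the plain saddle with a short tab. The rail's high end is at +y, the stop is near top (334,183), and the stud is at top (258,192). Next, a fit of the stand and hanger poses.

```bash
cat > fit.py <<'E'
from h import *
from scipy.optimize import least_squares
T=lambda x,y:(180+(x+.5)/4-.5,160+(y+.5)/4-.5)
S=lambda x,y:(305+(x+.5)/4-.5,180+(y+.5)/4-.5)
def zt(x,h):return 130+h-.1405*x
obs=[("top",T(36,160),(-230,-50+100,12)),("top",T(57,298),(-230,-50,12)),("top",T(721,184),(230,-50,12)),("top",T(697,43),(230,50,12)),
("scene",S(430,212),(-230,50,12)),("scene",S(28,530),(230,-50,12)),("scene",S(152,580),(230,50,12)),
("top",T(312,130),(-30,0,'s')),("scene",S(271,163),(-30,0,'s')),("scene",S(371,30),(-198,0,'b')),("top",T(40,179),(-198,0,'b'))]
ms={n:r.camera_model(n) for n in("top","scene")}
def res(p,each=False):
    x,y,a,h=p[:4];c,s=np.cos(a),np.sin(a);o=[]
    for n,px,(X,Y,Z) in obs:
        # stand frame: x downhill ; y; y sign fixed by right-handedness
        if Z=='s':Z=zt(X,h)+3
        if Z=='b':Z=zt(X,h)
        P=[x+c*X-s*Y,y+s*X+c*Y,Z]
        d=proj(n,P,ms[n])[0]-px
        o.append(d)
    return np.array(o) if each else np.ravel(o)
if __name__=="__main__":
    f=least_squares(res,[640,20,np.deg2rad(-77),20],loss='soft_l1')
    print(f.x[:2],np.rad2deg(f.x[2]),f.x[3]);print(res(f.x,1).round(1).tolist())
E
python3 fit.py
```

```text
[638.76255542  37.52432719] -79.1818017862292 27.278939419625445
[[-0.7, -0.2], [-0.5, 1.2], [1.4, -0.1], [0.5, -0.4], [0.1, -0.5], [-0.9, -0.8], [0.8, 0.0], [0.5, 0.6], [0.1, 0.7], [0.1, -0.6], [-0.2, -1.2]]
```

```bash
cat >> h.py <<'E'
from scipy.spatial.transform import Rotation as Ro
def Rm(rpy):return Ro.from_euler('xyz',rpy,degrees=True)
def inc(p0,e0,p1,e1):
    A=Rm(e0);B=Rm(e1)
    print("inc",(A.inv().apply(np.array(p1,float)-p0)/1000).round(4).tolist(),(A.inv()*B).as_rotvec().round(4).tolist())
E
python3 -c "
from h import *
inc([205.082,-563.868,303.892],[-90,0,-160],[440,-155,340],[-90,0,-90])"
```

```text
inc [-0.3606, -0.0361, -0.3039] [0.0, -1.2217, 0.0]
```

arm_command([
  [-0.3606,-0.0361,-0.3039,0,-1.2217,0],
  [-0.3606,-0.0361,-0.3039,0,-1.2217,0],
  [-0.3606,-0.0361,-0.3039,0,-1.2217,0],
  [-0.3606,-0.0361,-0.3039,0,-1.2217,0],
  [-0.3606,-0.0361,-0.3039,0,-1.2217,0],
  [-0.3606,-0.0361,-0.3039,0,-1.2217,0],
  [-0.3606,-0.0361,-0.3039,0,-1.2217,0],
  [-0.3606,-0.0361,-0.3039,0,-1.2217,0],
  [-0.3606,-0.0361,-0.3039,0,-1.2217,0],
  [-0.3606,-0.0361,-0.3039,0,-1.2217,0],
], jaw=-1)

```text
time: 2.3
tool_pos: [439.9, -155.4, 340.0]
tcp_rot: [-90.0, -0.0, -90.0]
ft_force: [0.1, -0.6, -0.3]
finger_gap: 85.0
```

```bash
python3 - <<'E'
from h import *
s=r.sense();print(s["time"],s["tool_pos"],s["tcp_rot"],s["ft_force"])
cv2.imwrite("pics/wrist1.png",r.snapshot("wrist")[:,:,::-1]);m=r.camera_model("wrist")
import pickle;pickle.dump(m,open("m1.pkl","wb"))
print(proj("wrist",[[440,-155,140]],m))
print(r.spot_point("wrist","hanger_tab"),r.spot_point("wrist","hanger"))
E
```

```text
2.3 [ 439.91006745 -155.36140161  339.95889998] [-9.00129367e+01 -2.51631131e-02 -8.99996440e+01] [ 0.06994332 -0.60027717 -0.2599619 ]
[[319.08198502 223.7717847 ]]
[{'position': [125.0, 221.6], 'conf': 0.94}, {'position': [318.2, 216.9], 'conf': 0.9}, {'position': [315.4, 188.3], 'conf': 0.71}, {'position': [69.4, 399.1], 'conf': 0.57}] [{'position': [315.6, 185.8], 'conf': 0.75}, {'position': [131.7, 328.6], 'conf': 0.74}, {'position': [175.5, 192.7], 'conf': 0.65}]
```

View pics/wrist1.png

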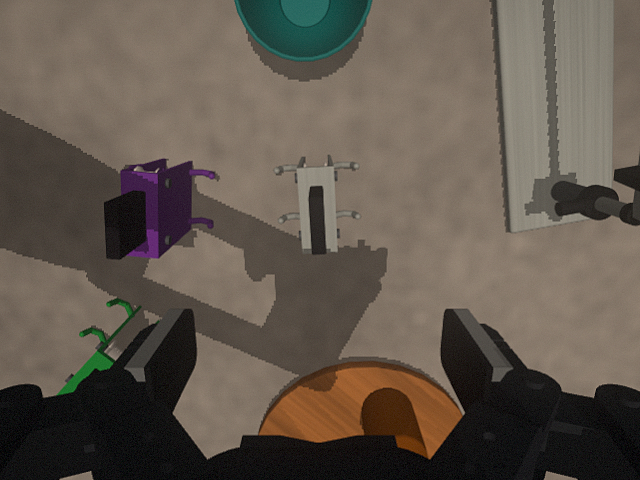

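The steel hanger is right below at about (318,215), tab edge-on, nearly in line with the tool. The purple decoy is at (150,205) and the green one at (100,350). I'll measure the corners in an enlarged crop.

```bash
python3 -c "
import cv2
a=cv2.imread('pics/wrist1.png');cv2.imwrite('pics/c4.png',cv2.resize(a[150:270,260:380],(600,600),interpolation=cv2.INTER_CUBIC))"
```

```text
(no output)
```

View pics/c4.png

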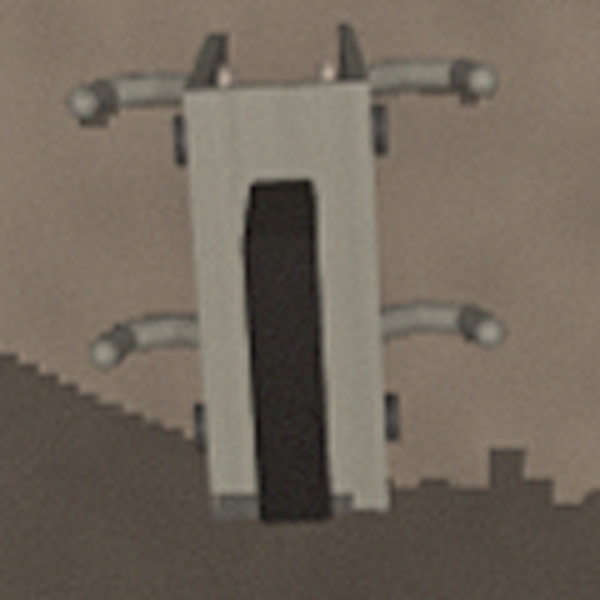

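```bash
python3 - <<'E'
from h import *
import pickle;m=pickle.load(open("m1.pkl","rb"))
f=lambda x,y:(260+(x+.5)/5-.5,150+(y+.5)/5-.5)
P=[atz("wrist",f(*q),94,m) for q in[(184,92),(370,82),(212,516),(388,510)]]
P=np.array(P);print(P.round(1));print(P.mean(0))
d=(P[2]+P[3]-P[0]-P[1])/2;print(np.linalg.norm(d),np.degrees(np.arctan2(d[1],d[0])),np.linalg.norm(P[0]-P[1]))
Q=np.array([atz("wrist",f(*q),140,m) for q in[(246,243),(317,241),(261,520),(331,520)]]);print(Q.round(1),Q.mean(0))
d=(Q[2]+Q[3]-Q[0]-Q[1])/2;print(np.degrees(np.arctan2(d[1],d[0])))
E
```

```text
[[ 423.  -123.8   94. ]
 [ 450.9 -122.3   94. ]
 [ 426.4 -191.    94. ]
 [ 454.5 -189.9   94. ]]
[ 438.69620456 -156.76360851   94.        ]
67.46593740721889 -87.03505208325724 27.941767359452797
[[ 433.3 -137.7  140. ]
 [ 442.6 -137.4  140. ]
 [ 435.  -176.   140. ]
 [ 444.6 -176.   140. ]] [ 438.86288425 -156.77663751  140.        ]
-87.17048509769278
```

```bash
python3 -c "
from h import *
inc([440,-155,340],[-90,0,-90],[438.8,-156.8,175],[-90,0,-87.1])"
```

```text
inc [0.0018, 0.165, -0.0012] [-0.0, -0.0506, 0.0]
```

arm_command([
  [0.0018,0.03,-0.0012,0,-0.0506,0],
  [0.0018,0.06,-0.0012,0,-0.0506,0],
  [0.0018,0.09,-0.0012,0,-0.0506,0],
  [0.0018,0.115,-0.0012,0,-0.0506,0],
  [0.0018,0.135,-0.0012,0,-0.0506,0],
  [0.0018,0.15,-0.0012,0,-0.0506,0],
  [0.0018,0.16,-0.0012,0,-0.0506,0],
  [0.0018,0.165,-0.0012,0,-0.0506,0],
  [0.0018,0.165,-0.0012,0,-0.0506,0],
  [0.0018,0.165,-0.0012,0,-0.0506,0],
])

```text
time: 3.7
tool_pos: [439.3, -157.0, 175.7]
tcp_rot: [-89.9, -0.0, -87.1]
ft_force: [0.2, -0.7, 0.9]
finger_gap: 85.5
```

arm_command([
  [0,0,0,0,0,0],
  [0,0,0,0,0,0],
  [0,0,0,0,0,0],
  [0,0,0,0,0,0],
  [0,0,0,0,0,0],
  [0,0,0,0,0,0],
  [0,0,0,0,0,0],
  [0,0,0,0,0,0],
  [0,0,0,0,0,0],
  [0,0,0,0,0,0],
], jaw=1, force=50)

```text
time: 4.95
tool_pos: [438.5, -157.0, 175.1]
tcp_rot: [-90.1, -0.0, -87.1]
ft_force: [-5.6, -1.0, 5.6]
finger_gap: 9.4
```

arm_command([
  [0,-0.005,0,0,0,0],
  [0,-0.02,0,0,0,0],
  [0,-0.05,0,0,0,0],
  [0,-0.09,0,0,0,0],
  [0,-0.13,0,0,0,0],
  [0,-0.17,0,0,0,0],
  [0,-0.2,0,0,0,0],
  [0,-0.215,0,0,0,0],
  [0,-0.22,0,0,0,0],
  [0,-0.22,0,0,0,0],
])

```text
time: 6.2
tool_pos: [438.8, -156.7, 394.1]
tcp_rot: [-90.1, 0.0, -87.1]
ft_force: [-0.6, -0.2, -3.5]
finger_gap: 9.2
```

```bash
python3 - <<'E'
from h import *
s=r.sense();print(s["time"],s["tool_pos"],s["tcp_rot"],s["ft_force"],s["finger_gap"])
# goal above rail x=-100, height: hanger bottom ~ 205 -> TCP = 205+175
a=np.radians(-79.18);X=-100
x,y=638.76+np.cos(a)*X,37.5+np.sin(a)*X
print(x,y)
inc([438.8,-156.8,395],[-90,0,-87.1],[x,y,395],[-90,0,-79.2])
E
```

```text
6.2 [ 438.75365045 -156.7186894   394.13332912] [-9.00591292e+01  3.60477275e-02 -8.71149126e+01] [-0.57010146 -0.20328299 -3.50960318] 9.203506777753814
619.987581390265 135.72217824677313
inc [-0.283, 0.0, 0.1958] [0.0, -0.1379, 0.0]
```

arm_command([
  [-0.03,0,0.02,0,-0.1379,0],
  [-0.07,0,0.05,0,-0.1379,0],
  [-0.12,0,0.085,0,-0.1379,0],
  [-0.17,0,0.12,0,-0.1379,0],
  [-0.215,0,0.15,0,-0.1379,0],
  [-0.25,0,0.175,0,-0.1379,0],
  [-0.275,0,0.19,0,-0.1379,0],
  [-0.283,0,0.1958,0,-0.1379,0],
  [-0.283,0,0.1958,0,-0.1379,0],
  [-0.283,0,0.1958,0,-0.1379,0],
])

```text
time: 7.45
tool_pos: [619.9, 134.6, 394.6]
tcp_rot: [-90.0, -0.0, -79.3]
ft_force: [-0.7, 0.3, -3.9]
finger_gap: 9.0
```

```bash
python3 - <<'E'
from h import *
import pickle
s=r.sense();print(s["time"],s["tool_pos"],s["tcp_rot"],s["ft_force"],s["finger_gap"])
m=r.camera_model("wrist");pickle.dump(m,open("m2.pkl","wb"))
for n in("scene","top","wrist"):cv2.imwrite(f"pics/{n}2.png",r.snapshot(n)[:,:,::-1])
a=cv2.imread("pics/scene2.png");cv2.imwrite("pics/c5.png",cv2.resize(a[110:310,300:450],(600,800))[:600])
a=cv2.imread("pics/top2.png");cv2.imwrite("pics/c6.png",cv2.resize(a[130:280,180:380],(800,600)))
E
```

```text
7.45 [619.93016294 134.60406495 394.62901442] [-9.00487108e+01 -2.18353771e-02 -7.92743338e+01] [-0.72388727  0.26907567 -3.86356664] 8.971478399687157
```

View pics/wrist2.png

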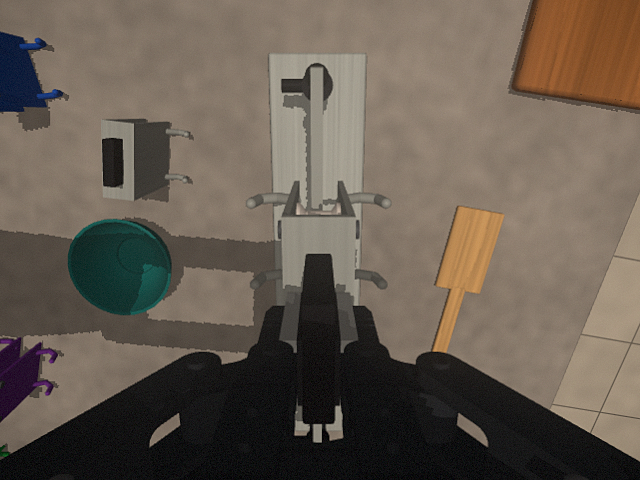

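View pics/c5.png

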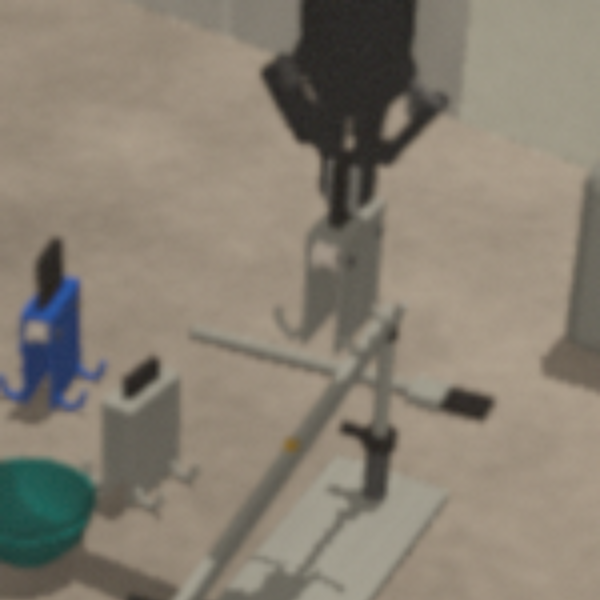

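```bash
python3 -c "
import cv2
a=cv2.imread('pics/wrist2.png');cv2.imwrite('pics/c7.png',cv2.resize(a[50:250,240:400],(640,800),interpolation=cv2.INTER_CUBIC)[:600])
cv2.imwrite('pics/c8.png',cv2.resize(a[180:300,260:380],(600,600),interpolation=cv2.INTER_CUBIC))"
```

```text
(no output)
```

View pics/c7.png

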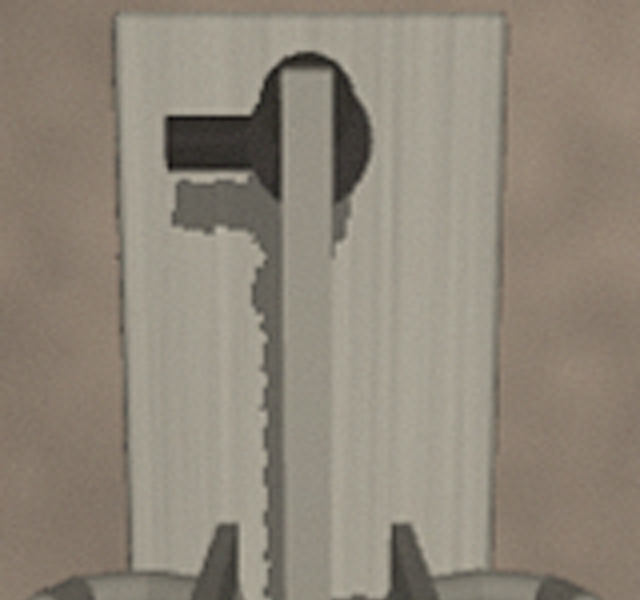

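View pics/c8.png

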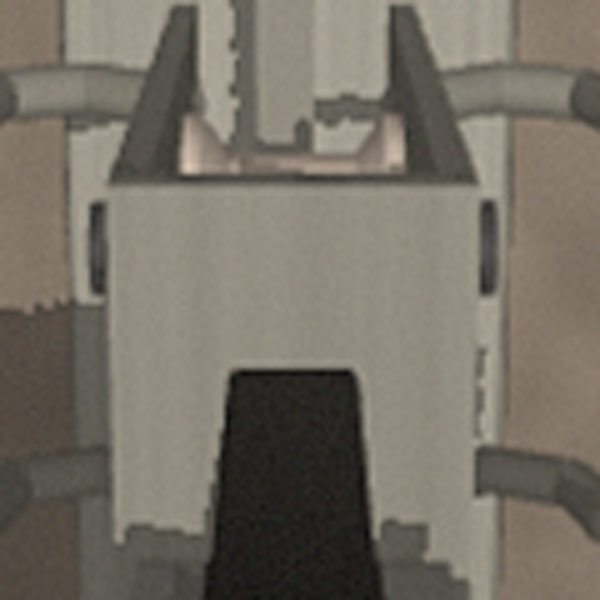

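View pics/c6.png

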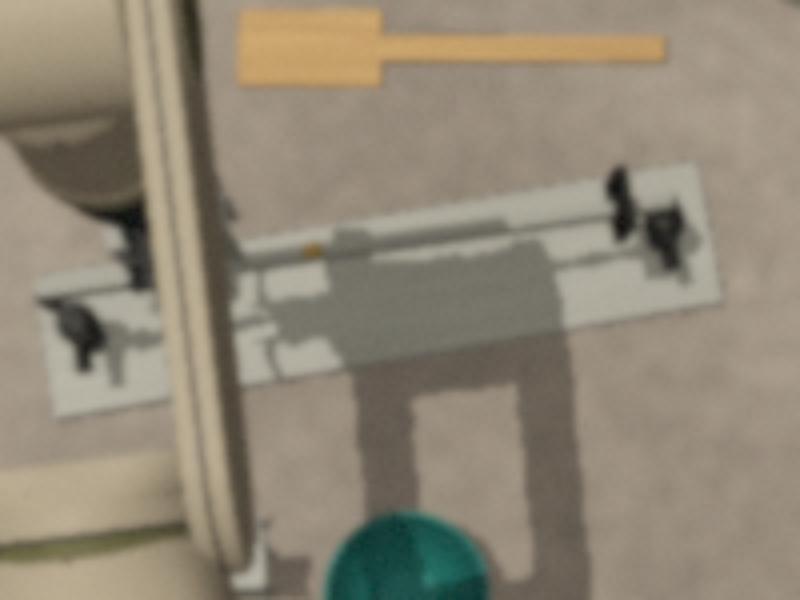

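```bash
cat > fit2.py <<'E'
import fit
from h import *
import pickle
from scipy.optimize import least_squares
m=pickle.load(open("m2.pkl","rb"))
W=lambda x,y:(240+(x+.5)/4-.5,50+(y+.5)/4-.5)
V=lambda x,y:(260+(x+.5)/5-.5,180+(y+.5)/5-.5)
zt=fit.zt
def wp(p,X,Y,Z):
    x,y,a=p[:3];c,s=np.cos(a),np.sin(a);return [x+c*X-s*Y,y+s*X+c*Y,Z]
def res(p):
    h=p[3];o=[]
    # corners
    for px,P in[((281,68),(-198,-4,zt(-198,h))),((333,68),(-198,4,zt(-198,h))),((115,14),(-230,-50,12)),((507,14),(-230,50,12))]:
        o+=list(proj("wrist",wp(p,*P),m)[0]-W(*px))
    # plate edge and bar edges at a row: x only
    for row,col,Y,kind in[(560,284,-4,'b'),(560,332,4,'b'),(560,131,-50,'p'),(560,491,50,'p')]:
        t=W(col,row)
        Xs=np.linspace(-198,-60,80);Z=zt(Xs,h) if kind=='b' else 0*Xs+12
        pr=proj("wrist",np.array(wp(p,Xs,Y+0*Xs,Z)).T,m)
        i=np.argsort(pr[:,1]);o.append(np.interp(t[1],pr[i,1],pr[i,0])-t[0])
    return np.array(o)
if __name__=="__main__":
    x0=[638.76,37.5,np.radians(-79.18),27.3]
    print(res(x0).round(2))
    f=least_squares(res,x0);p=f.x;print(p[:2],np.degrees(p[2]),p[3],res(p).round(2))
    al=least_squares(lambda q:np.r_[res(q)*1.0,fit.res(q)],x0,loss='soft_l1').x;print("joint",al[:2],np.degrees(al[2]),al[3]);print(res(al).round(2));print(fit.res(al).round(1))
    for p in(p,al):
        a=p[2];c,s=np.cos(a),np.sin(a)
        B=np.array([atz("wrist",V(*q),394.6-81.1,m) for q in[(108,184),(476,184)]])
        for q in list(B)+[np.array([619.93,134.6,0])]:
            d=q[:2]-p[:2];print(d@[c,s],d@[-s,c])
E
python3 fit2.py
```

```text
[ 3.29  0.22  3.16  0.2   0.89 -2.23  3.2  -2.36  3.25  2.67  1.27  2.85]
[636.99989703  35.14254538] -79.25094870267878 47.98447632653297 [-0.54  0.1   0.37  0.1  -0.93 -0.13  1.24 -0.14 -0.28  0.05 -0.61  0.97]
joint [637.45865393  36.84465783] -79.00106505998615 29.420468559431196
[-0.03  0.58 -0.06  0.52 -1.21 -1.62  1.06 -2.1   0.66  0.16 -0.27  1.31]
[-0.4  0.5 -0.1  1.9  1.7  0.1  0.7 -0.2 -0.6 -0.7 -1.2 -0.7  0.5 -0.
  0.7  1.  -0.4  0.  -0.6 -1.3 -0.1 -0.6]
-135.68810001883043 -12.375943830918617
-135.7090637202777 14.906188564577432
-100.89599141255349 1.7792080871032223
-134.1574651839886 -12.559129718659687
-134.05944370899502 14.722834640832348
-99.30395290576016 1.444149503173556
```

The hanger is aligned over the bar: bar at wrist columns 310–323, bridge at 281–355, about 1.2 mm to +y. I'll shift by that, tilt 8°, and descend to about 20 mm above the estimated rail top.

arm_command([
  [0.01,0,-0.0012,0,0,0.07],
  [0.01,0,-0.0012,0,0,0.1396],
  [0.01,0.005,-0.0012,0,0,0.1396],
  [0.01,0.015,-0.0012,0,0,0.1396],
  [0.01,0.03,-0.0012,0,0,0.1396],
  [0.01,0.05,-0.0012,0,0,0.1396],
  [0.01,0.068,-0.0012,0,0,0.1396],
  [0.01,0.082,-0.0012,0,0,0.1396],
  [0.01,0.09,-0.0012,0,0,0.1396],
  [0.01,0.09,-0.0012,0,0,0.1396],
])

```text
time: 8.85
tool_pos: [620.7, 125.6, 304.3]
tcp_rot: [-90.1, 8.0, -79.2]
ft_force: [0.4, 0.1, -3.8]
finger_gap: 9.3
```

```bash
python3 - <<'E'
from h import *
s=r.sense();print(s["time"],s["tool_pos"],s["tcp_rot"],s["ft_force"],s["finger_gap"])
cv2.imwrite("pics/wrist3.png",r.snapshot("wrist")[:,:,::-1]);cv2.imwrite("pics/scene3.png",r.snapshot("scene")[:,:,::-1])
a=cv2.imread("pics/wrist3.png")[40:300,220:420];b=cv2.imread("pics/scene3.png")[150:300,310:430]
cv2.imwrite("pics/c9.png",np.hstack([cv2.resize(a,(400,520)),cv2.resize(b,(400,500))[:520] if 0 else cv2.resize(b,(400,520))]))
E
```

```text
8.85 [620.73021482 125.55491769 304.31259555] [-90.0577943    8.00429922 -79.22867752] [ 0.37052416  0.13179735 -3.76094617] 9.297212480278038
```

View pics/c9.png

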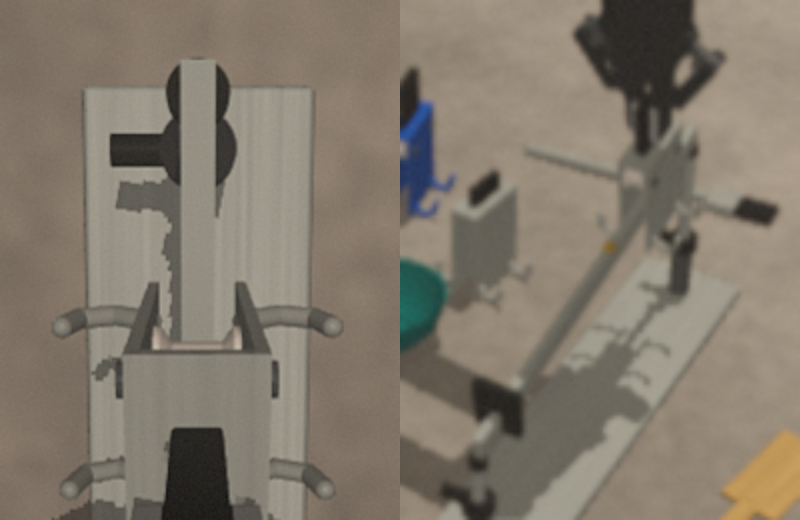

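arm_command([
  [0.0003,0.002,0,0,0,0],
  [0.0006,0.004,0,0,0,0],
  [0.0008,0.006,0,0,0,0],
  [0.0011,0.008,0,0,0,0],
  [0.0013,0.0095,0,0,0,0],
  [0.0015,0.011,0,0,0,0],
  [0.0017,0.0119,0,0,0,0],
  [0.0017,0.0119,0,0,0,0],
  [0.0017,0.0119,0,0,0,0],
  [0.0017,0.0119,0,0,0,0],
])

```text
time: 10.2
tool_pos: [621.0, 125.6, 293.1]
tcp_rot: [-90.0, 8.0, -79.2]
ft_force: [-0.2, -0.3, -3.1]
finger_gap: 9.4
```

```bash
python3 - <<'E'
from h import *
s=r.sense();print(s["time"],s["tool_pos"],s["tcp_rot"],s["ft_force"],s["finger_gap"])
a=r.snapshot("wrist")[:,:,::-1];cv2.imwrite("pics/wrist4.png",a)
cv2.imwrite("pics/c10.png",cv2.resize(a[40:220,240:400],(640,720),interpolation=cv2.INTER_CUBIC)[120:])
import pickle;pickle.dump(r.camera_model("wrist"),open("m4.pkl","wb"))
E
```

```text
10.2 [620.96237882 125.58865194 293.09460653] [-89.99018043   7.99596094 -79.21443117] [-0.19914001 -0.30087078 -3.10684944] 9.358124476675592
```

View pics/c10.png

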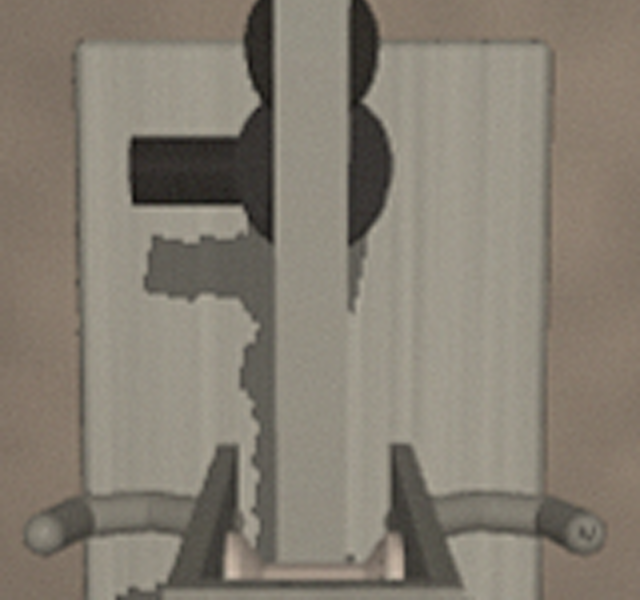

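arm_command([
  [0.0001,0.0005,0,0,0,0],
  [0.0001,0.001,0,0,0,0],
  [0.0002,0.0015,0,0,0,0],
  [0.0003,0.002,0,0,0,0],
  [0.0003,0.002,0,0,0,0],
  [0.0003,0.002,0,0,0,0],
  [0.0003,0.002,0,0,0,0],
  [0.0003,0.002,0,0,0,0],
  [0.0003,0.002,0,0,0,0],
  [0.0003,0.002,0,0,0,0],
])

```text
time: 11.5
tool_pos: [620.9, 125.6, 291.0]
tcp_rot: [-90.0, 8.0, -79.2]
ft_force: [-0.0, 0.2, -3.6]
finger_gap: 9.4
```

arm_command([
  [0.0001,0.0005,0,0,0,0],
  [0.0001,0.001,0,0,0,0],
  [0.0002,0.0015,0,0,0,0],
  [0.0003,0.002,0,0,0,0],
  [0.0003,0.002,0,0,0,0],
  [0.0003,0.002,0,0,0,0],
  [0.0003,0.002,0,0,0,0],
  [0.0003,0.002,0,0,0,0],
  [0.0003,0.002,0,0,0,0],
  [0.0003,0.002,0,0,0,0],
])

```text
time: 12.75
tool_pos: [620.9, 125.6, 288.9]
tcp_rot: [-90.0, 8.0, -79.2]
ft_force: [-0.5, -0.3, -3.5]
finger_gap: 9.5
```

arm_command([
  [0.0001,0.0005,0,0,0,0],
  [0.0001,0.001,0,0,0,0],
  [0.0002,0.0015,0,0,0,0],
  [0.0003,0.002,0,0,0,0],
  [0.0003,0.0022,0,0,0,0],
  [0.0003,0.0022,0,0,0,0],
  [0.0003,0.0022,0,0,0,0],
  [0.0003,0.0022,0,0,0,0],
  [0.0003,0.0022,0,0,0,0],
  [0.0003,0.0022,0,0,0,0],
])

```text
time: 14.0
tool_pos: [620.9, 125.6, 286.7]
tcp_rot: [-90.0, 8.0, -79.2]
ft_force: [0.8, 0.0, -3.6]
finger_gap: 9.2
```

arm_command([
  [0.0001,0.0005,0,0,0,0],
  [0.0001,0.001,0,0,0,0],
  [0.0002,0.0015,0,0,0,0],
  [0.0003,0.002,0,0,0,0],
  [0.0003,0.0022,0,0,0,0],
  [0.0003,0.0022,0,0,0,0],
  [0.0003,0.0022,0,0,0,0],
  [0.0003,0.0022,0,0,0,0],
  [0.0003,0.0022,0,0,0,0],
  [0.0003,0.0022,0,0,0,0],
])

```text
time: 15.25
tool_pos: [620.9, 125.6, 284.5]
tcp_rot: [-90.0, 8.0, -79.2]
ft_force: [-0.2, -0.1, -3.5]
finger_gap: 9.5
```

arm_command([
  [0.0001,0.0005,0,0,0,0],
  [0.0001,0.001,0,0,0,0],
  [0.0002,0.0015,0,0,0,0],
  [0.0003,0.002,0,0,0,0],
  [0.0003,0.0022,0,0,0,0],
  [0.0003,0.0022,0,0,0,0],
  [0.0003,0.0022,0,0,0,0],
  [0.0003,0.0022,0,0,0,0],
  [0.0003,0.0022,0,0,0,0],
  [0.0003,0.0022,0,0,0,0],
])

```text
time: 16.5
tool_pos: [620.9, 125.6, 282.3]
tcp_rot: [-90.0, 8.0, -79.2]
ft_force: [0.5, 0.6, -3.7]
finger_gap: 9.5
```

arm_command([
  [0.0001,0.0005,0,0,0,0],
  [0.0001,0.001,0,0,0,0],
  [0.0002,0.0015,0,0,0,0],
  [0.0003,0.002,0,0,0,0],
  [0.0003,0.002,0,0,0,0],
  [0.0003,0.002,0,0,0,0],
  [0.0003,0.002,0,0,0,0],
  [0.0003,0.002,0,0,0,0],
  [0.0003,0.002,0,0,0,0],
  [0.0003,0.002,0,0,0,0],
])

```text
time: 17.75
tool_pos: [621.0, 125.6, 280.4]
tcp_rot: [-90.0, 8.0, -79.2]
ft_force: [0.3, -0.5, 0.4]
finger_gap: 9.6
```

Contact felt at about 4 N, giving h ≈ 29 mm. That agrees with the visual estimate. Next I press slightly more and slide toward the stud.

arm_command([
  [0,0.0002,0,0,0,0],
  [0.001,0.0004,0,0,0,0],
  [0.004,0.0006,0,0,0,0],
  [0.008,0.0006,0,0,0,0],
  [0.012,0.0006,0,0,0,0],
  [0.016,0.0006,0,0,0,0],
  [0.02,0.0006,0,0,0,0],
  [0.023,0.0006,0,0,0,0],
  [0.025,0.0006,0,0,0,0],
  [0.025,0.0006,0,0,0,0],
])

```text
time: 19.0
tool_pos: [625.7, 101.0, 276.2]
tcp_rot: [-90.0, 8.0, -79.2]
ft_force: [0.4, -1.4, 3.1]
finger_gap: 9.4
```

```bash
cat > st.py <<'E'
from h import *
s=r.sense();p=s["tool_pos"];a=np.radians(-79.0);d=p[:2]-[637.46,36.84]
print(s["time"],p.round(1),s["tcp_rot"].round(2),s["ft_force"].round(2),s["wrist_torque"].round(3),s["finger_gap"])
R=Rm(s["tcp_rot"]).as_matrix();t=p+R@[0,108,0];d=t[:2]-[637.46,36.84]
print("tread x,y",d@[np.cos(a),np.sin(a)],d@[-np.sin(a),np.cos(a)],"z-line",t[2]+.1405*(d@[np.cos(a),np.sin(a)])-130,"tool F",(R.T@s["ft_force"]).round(2))
E
python3 st.py
```

```text
19.0 [625.7 101.  276.2] [-89.99   7.98 -79.23] [ 0.45 -1.41  3.07] [-0.179  0.13   0.055] 9.378466236662103
tread x,y -80.26730375162585 0.7692082962339892 z-line 28.011661305826323 tool F [ 1.03 -3.25  0.18]
```

arm_command([
  [0.002,0.0003,0,0,0,0],
  [0.004,0.0005,0,0,0,0],
  [0.006,0.0005,0,0,0,0],
  [0.008,0.0005,0,0,0,0],
  [0.01,0.0005,0,0,0,0],
  [0.012,0.0005,0,0,0,0],
  [0.014,0.0005,0,0,0,0],
  [0.016,0.0005,0,0,0,0],
  [0.018,0.0005,0,0,0,0],
  [0.018,0.0005,0,0,0,0],
])

```text
time: 20.25
tool_pos: [628.9, 84.4, 273.6]
tcp_rot: [-90.0, 8.1, -79.2]
ft_force: [-1.2, 0.5, 5.9]
finger_gap: 9.2
```

```bash
python3 st.py
```

```text
20.25 [628.9  84.4 273.6] [-89.97   8.05 -79.19] [-1.24  0.51  5.92] [0.37  0.328 0.103] 9.190661013397863
tread x,y -63.40669850045502 0.7795569282125733 z-line 27.70934934050888 tool F [-1.56 -5.76 -1.12]
```

arm_command([
  [0.0015,0,0,0,0,0],
  [0.003,0,0,0,0,0],
  [0.005,0,0,0,0,0],
  [0.007,0,0,0,0,0],
  [0.009,0,0,0,0,0],
  [0.011,0,0,0,0,0],
  [0.012,0,0,0,0,0],
  [0.012,0,0,0,0,0],
  [0.012,0,0,0,0,0],
  [0.012,0,0,0,0,0],
])

```text
time: 21.5
tool_pos: [631.3, 71.8, 271.9]
tcp_rot: [-90.0, 8.0, -79.2]
ft_force: [-0.1, -3.0, 6.1]
finger_gap: 9.3
```

```bash
python3 st.py
```

```text
21.5 [631.3  71.8 271.9] [-89.96   7.95 -79.22] [-0.06 -2.99  6.05] [-0.457  0.213  0.037] 9.28264731465262
tread x,y -50.46651763251497 0.7604880030904565 z-line 27.86412506865065 tool F [ 2.06 -6.4  -0.61]
```

arm_command([
  [0.002,0,0,0,0,0],
  [0.005,0,0,0,0,0],
  [0.008,0,0,0,0,0],
  [0.011,0,0,0,0,0],
  [0.014,0,0,0,0,0],
  [0.017,0,0,0,0,0],
  [0.02,0,0,0,0,0],
  [0.022,0,0,0,0,0],
  [0.024,0,0,0,0,0],
  [0.024,0,0,0,0,0],
])

```text
time: 22.75
tool_pos: [635.7, 48.6, 268.5]
tcp_rot: [-90.0, 8.0, -79.2]
ft_force: [-1.0, -1.6, 5.0]
finger_gap: 9.5
```

```bash
python3 st.py
```

```text
22.75 [635.7  48.6 268.5] [-89.96   7.98 -79.22] [-1.01 -1.55  5.04] [-0.195  0.233  0.092] 9.474542984932844
tread x,y -26.861413440192404 0.6771639765410756 z-line 27.772234590624493 tool F [ 0.62 -5.18 -1.28]
```

Contact ~8.6 N. On to the second roller.

arm_command([
  [0.002,0.0001,0,0,0,0],
  [0.004,0.0002,0,0,0,0],
  [0.006,0.0002,0,0,0,0],
  [0.008,0.0002,0,0,0,0],
  [0.01,0.0002,0,0,0,0],
  [0.012,0.0002,0,0,0,0],
  [0.014,0.0002,0,0,0,0],
  [0.016,0.0002,0,0,0,0],
  [0.018,0.0002,0,0,0,0],
  [0.018,0.0002,0,0,0,0],
])

```text
time: 24.0
tool_pos: [639.0, 31.7, 265.9]
tcp_rot: [-90.0, 8.0, -79.2]
ft_force: [-0.8, 0.3, 6.5]
finger_gap: 9.1
```

```bash
python3 st.py
```

```text
24.0 [639.   31.7 265.9] [-89.96   8.03 -79.2 ] [-0.78  0.27  6.52] [0.325 0.322 0.055] 9.136620661566598
tread x,y -9.763239460127949 0.6440149934904105 z-line 27.620813828900623 tool F [-1.32 -6.4  -0.71]
```

arm_command([
  [0.002,0,0,0,0,0],
  [0.004,0,0,0,0,0],
  [0.006,0,0,0,0,0],
  [0.009,0,0,0,0,0],
  [0.012,0,0,0,0,0],
  [0.015,0,0,0,0,0],
  [0.018,0,0,0,0,0],
  [0.021,0,0,0,0,0],
  [0.024,0,0,0,0,0],
  [0.025,0,0,0,0,0],
])

```text
time: 25.25
tool_pos: [643.8, 6.9, 262.4]
tcp_rot: [-90.0, 8.0, -79.2]
ft_force: [-1.4, -1.6, 5.4]
finger_gap: 9.5
```

```bash
python3 st.py
```

```text
25.25 [643.8   6.9 262.4] [-89.95   7.98 -79.22] [-1.37 -1.63  5.38] [-0.047  0.174 -0.028] 9.497880562204175
tread x,y 15.63882484972114 0.6077410040412711 z-line 27.67042410641315 tool F [ 0.59 -5.52 -1.65]
```

arm_command([
  [0,-0.0003,-0.0002,0,0,0],
  [0,-0.0006,-0.0003,0,0,0],
  [0,-0.0009,-0.0003,0,0,0],
  [0,-0.0009,-0.0003,0,0,0],
  [0,-0.0009,-0.0003,0,0,0],
  [0,-0.0009,-0.0003,0,0,0],
  [0,-0.0009,-0.0003,0,0,0],
  [0,-0.0009,-0.0003,0,0,0],
  [0,-0.0009,-0.0003,0,0,0],
  [0,-0.0009,-0.0003,0,0,0],
])

```text
time: 26.5
tool_pos: [643.3, 6.9, 262.9]
tcp_rot: [-90.0, 8.0, -79.2]
ft_force: [4.7, 0.1, 3.1]
finger_gap: 9.3
```

```bash
python3 st.py
```

```text
26.5 [643.3   6.9 262.9] [-89.99   8.   -79.21] [4.71 0.15 3.11] [-0.017 -0.953 -0.188] 9.348429620631329
tread x,y 15.474400161160297 0.08343157502444959 z-line 28.153245569255176 tool F [ 0.29 -3.18  4.66]
```

arm_command([
  [0,-0.0003,0.0003,0,0,0],
  [0,-0.0006,0.0003,0,0,0],
  [0,-0.0006,0.0003,0,0,0],
  [0,-0.0006,0.0003,0,0,0],
  [0,-0.0006,0.0003,0,0,0],
  [0,-0.0006,0.0003,0,0,0],
  [0,-0.0006,0.0003,0,0,0],
  [0,-0.0006,0.0003,0,0,0],
  [0,-0.0006,0.0003,0,0,0],
  [0,-0.0006,0.0003,0,0,0],
])

```text
time: 27.75
tool_pos: [643.4, 6.9, 263.3]
tcp_rot: [-90.0, 8.0, -79.2]
ft_force: [1.4, 0.7, 0.7]
finger_gap: 9.6
```

```bash
python3 st.py
```

```text
27.75 [643.4   6.9 263.3] [-90.02   8.   -79.22] [1.44 0.7  0.74] [ 0.008 -0.397 -0.057] 9.640946896803197
tread x,y 15.510117614427644 0.1379219497112974 z-line 28.57612838317624 tool F [-0.51 -0.67  1.55]
```

Nearly neutral (about 4 N on the rail, roughly the hanger's weight). Release.

arm_command([
  [0,0,0,0,0,0],
  [0,0,0,0,0,0],
  [0,0,0,0,0,0],
  [0,0,0,0,0,0],
  [0,0,0,0,0,0],
  [0,0,0,0,0,0],
  [0,0,0,0,0,0],
  [0,0,0,0,0,0],
  [0,0,0,0,0,0],
  [0,0,0,0,0,0],
], jaw=-1)

```text
time: 29.0
tool_pos: [643.5, 6.8, 263.5]
tcp_rot: [-90.0, 8.0, -79.2]
ft_force: [0.4, 0.1, 0.1]
finger_gap: 85.4
```

```bash
python3 st.py; python3 - <<'E'
from h import *
a=r.snapshot("scene")[:,:,::-1];b=r.snapshot("wrist")[:,:,::-1]
cv2.imwrite("pics/c11.png",np.hstack([cv2.resize(a[150:330,290:440],(400,480)),cv2.resize(b,(400,300),interpolation=cv2.INTER_AREA)if 0 else cv2.resize(b[:,120:520],(400,480))]))
E
```

```text
29.0 [643.5   6.8 263.5] [-90.     8.   -79.22] [0.36 0.15 0.07] [ 0.019  0.026 -0.002] 85.37515297208255
tread x,y 15.57127206248547 0.298083010061904 z-line 28.719898667938224 tool F [-0.09 -0.06  0.38]
```

View pics/c11.png

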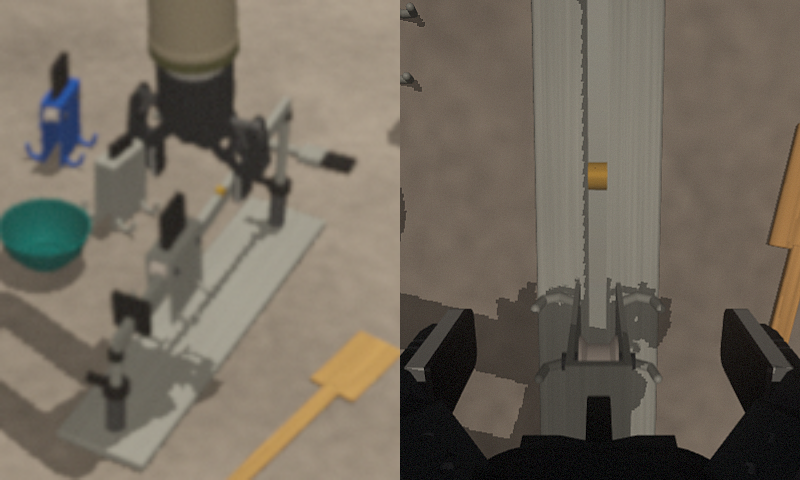

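The hanger rolled away freely; the stud is up at wrist crop (597,176). I'll retract straight up and check.

arm_command([
  [-0.0015,-0.01,0,0,0,0],
  [-0.004,-0.03,0,0,0,0],
  [-0.008,-0.055,0,0,0,0],
  [-0.011,-0.08,0,0,0,0],
  [-0.015,-0.105,0,0,0,0],
  [-0.018,-0.13,0,0,0,0],
  [-0.02,-0.14,0,0,0,0],
  [-0.02,-0.14,0,0,0,0],
  [-0.02,-0.14,0,0,0,0],
  [-0.02,-0.14,0,0,0,0],
])

```text
time: 30.35
tool_pos: [643.2, 7.2, 403.5]
tcp_rot: [-90.1, 8.0, -79.2]
ft_force: [0.1, 0.5, 1.0]
finger_gap: 85.5
```

```bash
python3 st.py; python3 - <<'E'
from h import *
a=r.snapshot("scene")[:,:,::-1];b=r.snapshot("wrist")[:,:,::-1]
m=r.camera_model("wrist")
al=np.radians(-79.0);f=lambda X,Y,Z:[637.46+np.cos(al)*X-np.sin(al)*Y,36.84+np.sin(al)*X+np.cos(al)*Y,Z]
# expected tab-top ends with tread at x=126
t8=np.radians(8)
for tx in(117,126,140):
    zt=130+29-.1405*tx
    q=[f(tx+u*np.cos(t8)+73*np.sin(t8)*1,0,zt+73*np.cos(t8)-u*np.sin(t8)) for u in(-20,20)]
    print(tx,proj("scene",q).round(1).tolist(),proj("wrist",q,m).round(1).tolist())
cv2.imwrite("pics/c12.png",np.hstack([cv2.resize(a[200:320,310:410],(400,480)),cv2.resize(b[:,120:520],(400,480))]))
E
```

```text
30.35 [643.2   7.2 403.5] [-90.12   8.04 -79.24] [0.12 0.52 0.97] [-0.033  0.011  0.012] 85.50347613401182
tread x,y 15.077069957197898 -0.19367836941884597 z-line 168.64901421701796 tool F [-0.62 -0.89  0.21]
117 [[349.6, 231.8], [342.3, 241.8]] [[319.7, 381.0], [319.8, 429.8]]
126 [[347.9, 234.1], [340.6, 244.2]] [[319.7, 392.5], [319.9, 440.3]]
140 [[345.3, 237.6], [337.9, 247.8]] [[319.8, 409.8], [319.9, 456.4]]
```

View pics/c12.png

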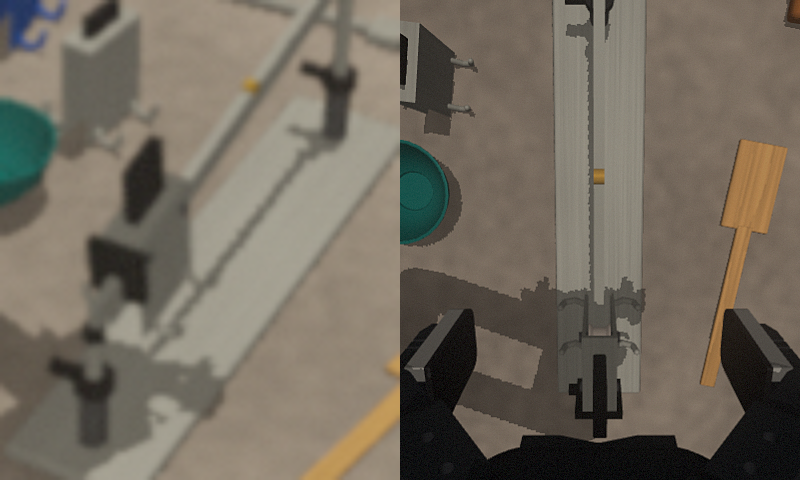

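The tab top in the scene picture is at about (348.6,235)–(341.6,245). That matches the prediction for tread x ≈ 126 mm, against the stop. I'll wait one call, check for stillness, then hand in.

arm_command([
  [0,0,0,0,0,0],
  [0,0,0,0,0,0],
  [0,0,0,0,0,0],
  [0,0,0,0,0,0],
  [0,0,0,0,0,0],
  [0,0,0,0,0,0],
  [0,0,0,0,0,0],
  [0,0,0,0,0,0],
  [0,0,0,0,0,0],
  [0,0,0,0,0,0],
])

```text
time: 31.7
tool_pos: [643.5, 7.2, 404.9]
tcp_rot: [-90.0, 8.0, -79.2]
ft_force: [0.8, -1.2, -0.2]
finger_gap: 85.4
```

```bash
python3 - <<'E'
from h import *
a=r.snapshot("scene")[:,:,::-1]
old=cv2.imread("pics/c12.png")[:,:400]; new=cv2.resize(a[200:320,310:410],(400,480))
d=cv2.absdiff(cv2.GaussianBlur(old,(9,9),0),cv2.GaussianBlur(new,(9,9),0)).max(2)
print(d.max(),(d>25).sum())
if (d>25).sum()<200: print(r.hand_in())
E
```

```text
14 0
the job is handed in; nothing more can be done
None
```

I picked up the roller hanger by its tab and slid it down the sloped rail past the stud. It then rolled by itself to the rubber stop and stayed there. I handed the job in at about 32 s of the 72 s allowed; the hand-in gives no verdict.

- **Rail height:** I set the hanger down at about x = −105 mm, uphill of the stud, and felt the rail at h ≈ 29 mm. The visual fit, combining all three cameras, also gave about 29 mm. The wrist camera on its own gave an impossible 48 mm, so I disregarded it.
- **Slide past the stud:** Contact at the pauses during the slide was about 7 to 10 N, well under the 20 N limit. The lengthwise force changed sign as each roller passed the stud. I never lifted the hanger over it.
- **Release:** While easing off the load at about x = +15 mm, I shifted slightly too far sideways and saw a 4.7 N side force. I corrected it before opening the fingers.
- **Last checks:**
  - The tab's position in the scene and wrist pictures fits a tread x of about 126 mm, against the stop.
  - The stud looks up.
  - Two pictures about 1.3 s apart show no motion.
  - The gripper is about 140 mm clear above.
- **Bystanders:** I saw none touched, but I did not measure their positions again at the end.

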